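# Stack, not nest, the bottle-return totes

### The arm

A 7-joint arm with a two-finger parallel gripper is mounted at the origin on the work surface. World frame = base frame: x ahead of the robot, y to its left, z up, the work surface at z = 0. Lengths are in m, angles in degrees, forces in N, time in s.
With the tool pointing down it reaches from about 0.425 to 0.875 m from the base axis. Payload 4.7 kg.
Tool frame: the origin (TCP) lies at the centre of the arm's flange, where the gripper is bolted on; the fingertips stand 182 mm ahead of it and the grasp point (between the pads) lies 164 mm ahead of it; z points along the fingers, x is the direction in which the jaws open and shut, and the axes are right-handed (so a half turn about z gives the same grasp; the last joint's range is limited). The gripper opens to 87 mm and grips with 3 to 60 N. Pads are 19 mm wide; open, the fingers measure 117 mm over their backs; the gripper's body (75 mm by 190 mm) begins 51 mm behind the grasp point.
Start: joints at [65.495, 18.392, -4.016, 83.108, 1.295, 78.541, -3.26], TCP at [0.278, -0.588, 0.405] pointing down, gripper open.
Joint ranges: [-163.93, 163.93], [-17.29, 119.83], [-79.2, 71.16], [3.27, 140.29], [-89.18, 269.18], [5.43, 117.66], [-154.24, 154.24]. Speed limits (degrees/s): [147.25, 147.25, 180, 180, 180, 180, 180].

### API

Orientations are given as [roll, pitch, yaw] about the fixed x, y, z axes, in that order (R = Rz(yaw) Ry(pitch) Rx(roll)).
In Python, from cell import env gives the robot as it stands. The module is installed in compiled form; this text tells all that it offers.
- The arm moves only by the tool carry_out, never from a script. Its argument "increments" is a list of rows, each a list of 5 numbers: the shift along the world's x, y, z in m, then the turn about the world's z in degrees, then the gripper's target within -1 to 1 (shut at 1, half-way at 0, fully open at -1). In form: [[dx, dy, dz, spin, jaw], ...]. A call has 1 to 20 rows; each row is the pose to reach, as a shift and turn from the pose commanded when the call began; what a row does not reach only later rows make up. A row lasts 1/10 s, in which the tool goes at most 50 mm and 8.59 degrees, less where a joint would pass 70% of its speed; a pose out of reach is approached as far as the arm can. A call with a gripper value outside its range is refused whole. The fingers move at their own pace and stop on an object; "grip_force" is the grip in N (left out, the last holds). Time passes only in rows, so rows that repeat a pose let the fingers close. It gives the time, the measured TCP pose, the force and the opening at its end, in the units of the state.
- env.get_obs(): the state, without advancing time (a new reading comes with each control period).
- env.read_camera(name): name is "scene" or "top" or "wrist"; returns (picture, depth): 400x640x3 uint8, red, green, blue; 400x640 float32, m along the optical axis (not along the pixel's ray), 0 where there is no reading.
- env.get_calibration(name): a dict with "K" (3x3 intrinsics, pixels), "camera_from_world" (4x4, takes a point from world to camera coordinates); the wrist camera has in their place "T_tool_cam" (4x4, takes a point from camera to tool coordinates, whose origin is the TCP and whose axes are the tool frame's). Camera axes: x right, y down, z forward; pixel columns grow to the right and rows downward; lengths in m; the calibration is good to about 2 mm. A picture is of the moment at which its call begins: read the wrist's pose just before it. get_calibration takes no time and is no camera call.
- env.sign_off(): hands the job in, once; it reports no verdict.
The state is a dict: "time_s": time; "qpos": joint angles; "joint_velocities": joint speeds; "effort": joint torques, N m; "tool_pos": TCP position; "tool_rot": TCP orientation; "force": force on the tool from outside, world axes, zero at the start; "wrist_torque": the same for the moment, N m; "grip_width": finger opening in m.
Only numpy, scipy, OpenCV 4.12 (cv2) and the standard library are available. Lean on these libraries where they do the work, as an engineer would, in place of code of your own. Each camera call takes 0.05 s, during which the arm holds its last target.

### The job

Pull the drawer open to fetch the second tote. Turn the tote on the turntable round, without lifting it off, until its cut-out end lines up with the turntable's pointer tab, and set the second tote down squarely on it (do not drop it) the opposite way round, so that the two stack at full height instead of nesting. Leave all bottles, jars and cans standing where they are.

Things in the scene. Friction and masses are not known exactly. Their poses are not given: they have to be found in the camera images.
- tote_a: Lower tote, loose on the turntable, about 0.4 kg: blue plastic, 152 mm long (x), 112 wide (y), 80 high, origin at the centre of its underside. Lower body 128 x 68 mm outside, walls and floor 4 mm thick; from z = 45 mm up a wider collar, 152 x 112 mm outside, walls 8 mm thick, 136 x 96 mm inside. A flat step inside at z = 49 mm lets a finger reach 31 mm below the rim.
- tote_a_front (a point): On tote_a's front end (+x; x = 72, z = 56 mm in its frame): middle of the sill of a cut-out 44 mm wide in the collar. Axes as the tote's. Lower body's outer ribs: two a side, 22 mm long, centred at x = -48 and 16 mm, out to |y| = 44 mm. Collar's inner ribs: two a side, 22 mm long, centred at x = -16 and 48 mm, in to |y| = 37 mm, tops at z = 72 mm.
- tote_a_rear (a point): Top of the rim at the middle of tote_a's rear end (-x; x = -72, z = 80 mm in its frame), whose 8 mm collar wall is whole; axes as the tote's.
- tote_b: Second tote, same shape and origin as tote_a, about 0.25 kg. Starts on the floor of the drawer, crosswise (front end roughly to the cabinet's +y); with the drawer fully open it lifts straight out. Set on tote_a the same way round it nests (underside 49 mm above tote_a's); turned by half a turn, ribs land on ribs and it stacks (72 mm above; foot 8 mm inside the collar, 4 mm play).
- tote_b_front (a point): Middle of the cut-out's sill on tote_b's front end (x = 72, z = 56 mm in its frame); axes as the tote's.
- tote_b_rear (a point): Top of the rim at the middle of tote_b's whole rear end (x = -72, z = 80 mm in its frame), collar wall 8 mm thick; axes as the tote's.
- turntable: Fixed foot of a low turntable, origin on the counter on the turning axis, z up. A steel pointer tab 22 mm wide sticks out of the foot to its -x, to 137 mm from the axis. On it a rubber disc, top at z = 25 mm, with a rim 7 mm high (85 to 100 mm from the axis), turns either way by over a full turn (friction 0.015 N m); tote_a stands loose on it inside the rim and turns with it.
- cabinet: Grey steel drawer cabinet fixed to the counter, 190 deep x 236 wide x 122 mm high. Origin on the counter, 50 mm in front of the middle of its face; +x points into the cabinet, the drawer opens to -x.
- drawer (a joint): How far the drawer is open: 0 m shut, 0.16 m fully open. Slides with about 1.5 N of friction and stays where left. Its floor is 17 mm above the counter, inside 150 x 200 mm, its sides are 49 mm and its front 104 mm above the counter.
- drawer_handle (a point): Middle of the drawer's bar handle: level round steel bar 10 mm thick, 120 mm long along the cabinet's y, 98 mm above the counter, 60 mm in front of the drawer's face (55 mm free behind it). Moves with the drawer; axes as the cabinet's.
- bottle_1: Bystander: brown glass bottle 62 mm across, 200 mm high, behind the turntable; origin at the centre of its underside.
- bottle_2: Bystander: green glass bottle 62 mm across, 200 mm high, behind the turntable; origin at the centre of its underside.
- bottle_3: Bystander: brown glass bottle 62 mm across, 190 mm high; origin at the centre of its underside.
- bottle_4: Bystander: green glass bottle 62 mm across, 190 mm high; origin at the centre of its underside.
- jar_1: Bystander: clear jar 68 mm across, 100 mm high, beside the turntable; origin at the centre of its underside.
- jar_2: Bystander: clear jar 72 mm across, 120 mm high; origin at the centre of its underside.
- can_1: Bystander: metal can 66 mm across, 115 mm high, on the cabinet's top; origin at the centre of its underside.
- can_2: Bystander: metal can 66 mm across, 115 mm high; origin at the centre of its underside.
There are look-alikes about, which are no part of the job. What is shaped like the turntable but pink is not meant. What is shaped like the tote_a but yellow is not meant.

How it is judged:
By the outcome, as a careful person would: the job done as asked, in the order asked, and still so for the second after the job is handed in, with the robot touching nothing.
It also fails if it takes over 72 s, if anything falls off the work surface, if the arm or the gripper's body presses on something with over 40 N, if the wrist force passes 120 N, or if a joint passes its speed limit or range.

## Working session

There is one attempt and no reset: what is moved stays moved. The work goes in short steps, Python scripts to look and compute and a tool call to move; the robot and the scene stay as the last step left them, time stands still between calls to the robot, and variables do not carry over. Pictures are saved under pics/ and viewed, and the job is handed in when it is done.

Besides the shell and the picture viewer there is one more tool, called after ">>>" in YAML: its name, and indented under it one key for each argument. carry_out: Moves the arm, as the interface text tells. Its arguments: {"type":"object","properties":{"increments":{"type":"array"},"grip_force":{"type":"number"}},"required":["increments"]}

```bash
mkdir -p pics
cat > h.py <<'E'
import numpy as np,cv2
from scipy.spatial.transform import Rotation as R
from cell import env
def snap(name,fn):
    o=env.get_obs(); im,d=env.read_camera(name); cv2.imwrite(f'pics/{fn}.png',im[:,:,::-1]); 
    c=env.get_calibration(name); K=np.array(c['K'])
    if name=='wrist':
        T=np.eye(4);T[:3,:3]=rot(o);T[:3,3]=o['tool_pos'];W=T@np.array(c['T_tool_cam'])
    else: W=np.linalg.inv(np.array(c['camera_from_world']))
    np.savez(f'pics/{fn}.npz',im=im,d=d,K=K,W=W); return im,d,K,W
def rot(o):
    r=np.array(o['tool_rot']); 
    return r if r.shape==(3,3) else R.from_euler('xyz',r,degrees=True).as_matrix()
def load(fn):
    z=np.load(f'pics/{fn}.npz'); return z['im'],z['d'],z['K'],z['W']
def cloud(fn):
    im,d,K,W=load(fn); v,u=np.mgrid[:d.shape[0],:d.shape[1]]
    P=np.stack([(u-K[0,2])/K[0,0]*d,(v-K[1,2])/K[1,1]*d,d],-1)
    P=P@W[:3,:3].T+W[:3,3]; P[d==0]=np.nan; return im,P
def crop(fn,x0,y0,x1,y1,s,out):
    im=load(fn)[0][y0:y1,x0:x1,::-1]; cv2.imwrite(f'pics/{out}.png',cv2.resize(im,None,fx=s,fy=s,interpolation=cv2.INTER_CUBIC))
E
python3 - <<'E'
from h import *
print(env.get_obs()); snap('scene','s0'); snap('top','t0')
for n in('scene','top'): print(load(n[0]+'0')[3].round(3))
print(env.get_calibration('wrist'))
E
```

```text
{'time_s': 0.0, 'qpos': array([65.49340305, 18.43961525, -4.0146442 , 83.17549342,  1.29475044,
       78.54105886, -3.26102425]), 'joint_velocities': array([-0.01707358,  0.01088576, -0.02910956,  0.10023513, -0.07229143,
       -0.01075539,  0.03387183]), 'effort': array([-1.32998812e-04, -4.91281128e+01, -4.03564554e-01, -3.12526238e+01,
       -6.36726804e-02,  4.35681792e-02,  1.72794994e-04]), 'tool_pos': array([ 0.27780481, -0.58741247,  0.40364958]), 'tool_rot': array([ 1.79994160e+02,  1.10940274e-01, -6.46855620e+01]), 'force': array([-0.70135716,  0.21638325,  1.12105523]), 'wrist_torque': array([ 0.01463184,  0.05321497, -0.02747061]), 'grip_width': 0.0872221691643153}
[[ 0.359  0.743 -0.564  1.216]
 [ 0.933 -0.276  0.23  -0.263]
 [ 0.015 -0.609 -0.793  1.098]
 [ 0.     0.     0.     1.   ]]
[[-0.042 -0.977  0.207  0.188]
 [-0.999  0.041 -0.005  0.016]
 [-0.004 -0.207 -0.978  1.656]
 [ 0.     0.     0.     1.   ]]
{'K': array([[292.38575801,   0.        , 319.08024245],
       [  0.        , 292.38575801, 199.48553286],
       [  0.        ,   0.        ,   1.        ]]), 'T_tool_cam': array([[ 9.99998920e-01,  1.21380306e-03, -8.28833678e-04,
         6.24766025e-04],
       [-9.35195498e-04,  9.60495869e-01,  2.78292670e-01,
        -7.54659846e-02],
       [ 1.13388382e-03, -2.78291594e-01,  9.60495967e-01,
         2.00879988e-02],
       [ 0.00000000e+00,  0.00000000e+00,  0.00000000e+00,
         1.00000000e+00]])}
```

View pics/s0.png

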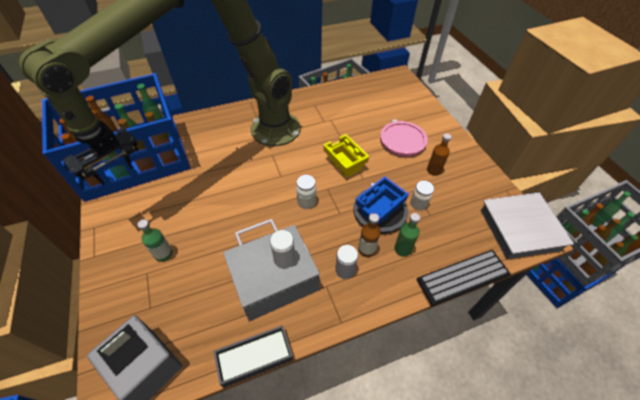

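View pics/t0.png

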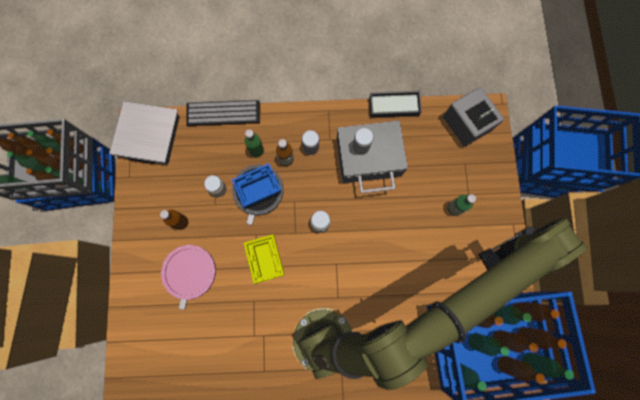

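Candidates in the top picture: blue tote on the dark turntable (257,187) is wanted. The yellow tote (264,259) and the pink disc (188,271) are look-alikes, and the blue crates off the table are scenery. The drawer handle is at (377,188) and the pointer tab at about (251,219).

Run:
```python
from h import *
crop('t0',195,120,335,225,5.7,'t0a'); crop('t0',300,115,420,205,6.5,'t0b'); crop('s0',300,120,460,270,5,'s0a')
```

```text
(no output)
```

View pics/t0a.png

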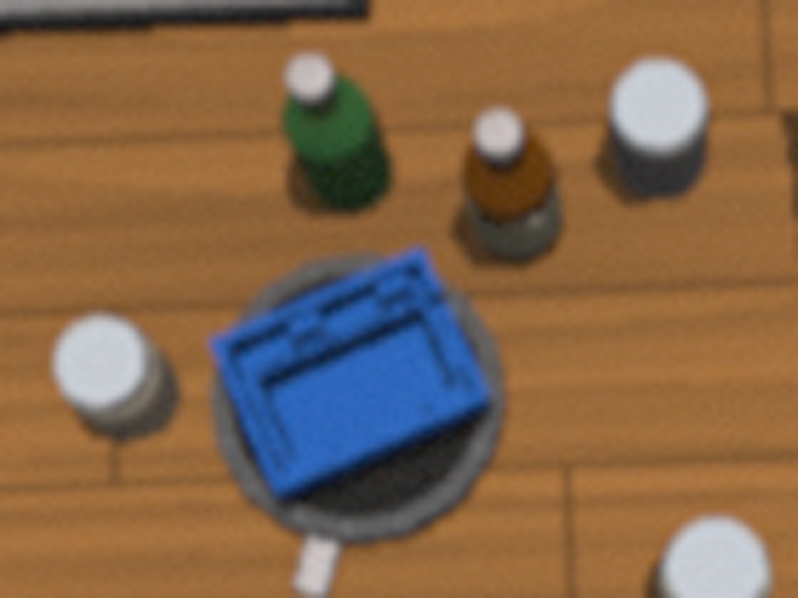

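View pics/t0b.png

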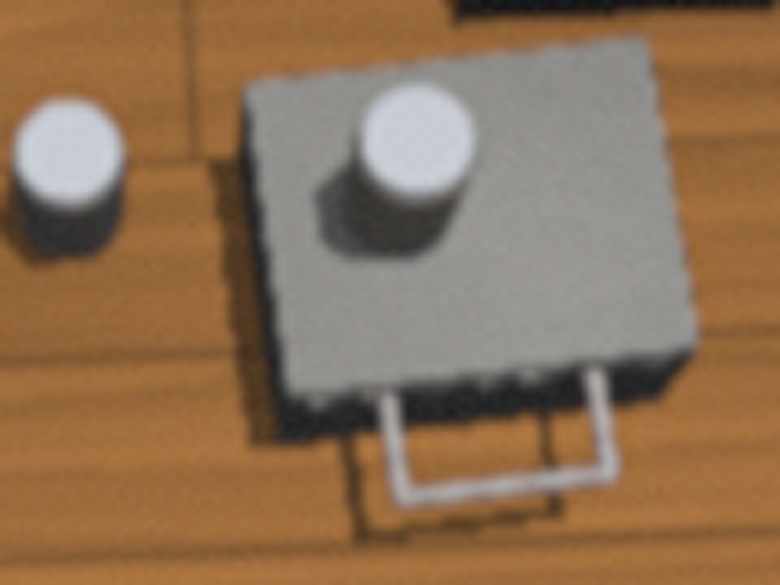

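Run:
```python
from h import *
im,P=cloud('t0')
def ps(n,l):
    print(n)
    for u,v in l: print((u,v),P[v,u].round(4))
ps('cab',[(341,130),(402,125),(404,168),(345,176),(373,150)])
ps('handle',[(362,190),(377,188),(392,187),(362,189),(362,191)])
ps('tab',[(250,220),(252,217)])
ps('disc',[(239,203),(281,196),(262,211)])
ps('tote',[(240,188),(268,170),(279,186),(255,205)])
ps('objs',[(213,181),(320,215),(310,136),(363,133),(250,133),(281,143),(470,199)])
```

```text
cab
(341, 130) [ 0.7664 -0.0989  0.1212]
(402, 125) [ 0.821  -0.3564  0.0048]
(404, 168) [ 0.6082 -0.3237  0.1207]
(345, 176) [ 0.5898 -0.1049  0.1101]
(373, 150) [ 0.6832 -0.2143  0.1191]
handle
(362, 190) [ 0.5354 -0.1652  0.1035]
(377, 188) [ 0.5405 -0.2211  0.1041]
(392, 187) [ 0.5424 -0.2773  0.1019]
(362, 189) [ 0.5401 -0.166   0.0992]
(362, 191) [ 0.5307 -0.1645  0.1076]
tab
(250, 220) [0.4546 0.2632 0.0175]
(252, 217) [0.4654 0.2549 0.0207]
disc
(239, 203) [0.5213 0.3036 0.0269]
(281, 196) [0.5414 0.1406 0.0297]
(262, 211) [0.4847 0.2143 0.0348]
tote
(240, 188) [0.5679 0.2902 0.0799]
(268, 170) [0.6337 0.1836 0.0793]
(279, 186) [0.5635 0.1413 0.1041]
(255, 205) [0.5092 0.2408 0.0349]
objs
(213, 181) [0.5926 0.3859 0.1057]
(320, 215) [ 0.4442 -0.0055  0.1279]
(310, 136) [0.749  0.0188 0.1175]
(363, 133) [ 0.7062 -0.1654  0.2432]
(250, 133) [0.7395 0.2325 0.1998]
(281, 143) [0.6961 0.1224 0.203 ]
(470, 199) [ 0.4679 -0.5277  0.1907]
```

View pics/s0a.png

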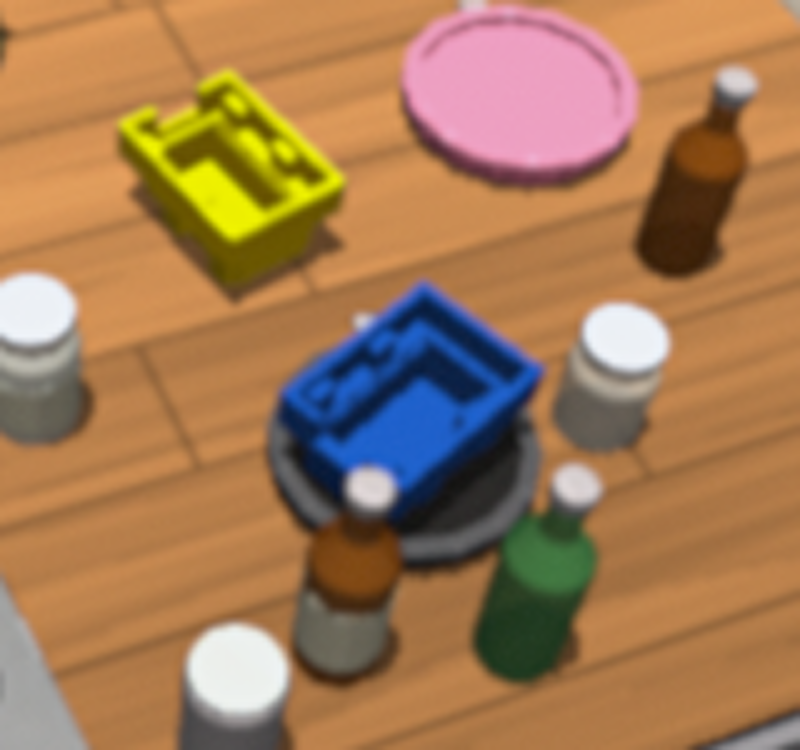

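Run:
```python
from h import *
im,P=cloud('t0'); im2,P2=cloud('s0')
for im,Q in((im,P),(im2,P2)):
    X,Y,Z=Q[...,0],Q[...,1],Q[...,2]
    m=(X>.55)&(X<.9)&(Y>-.4)&(Y<-.05)&(Z>.112)&(Z<.13)
    r=cv2.minAreaRect(np.float32(Q[m][:,:2]));print('cab',r)
    # disc rim
    m=(abs(X-.57)<.13)&(abs(Y-.225)<.13)&(Z>.027)&(Z<.036)
    print('disc',m.sum(), cv2.minEnclosingCircle(np.float32(Q[m][:,:2])))
    hsv=cv2.cvtColor(im,cv2.COLOR_RGB2HSV)
    b=(abs(X-.57)<.15)&(abs(Y-.225)<.15)&(hsv[...,0]>100)&(hsv[...,0]<125)&(hsv[...,1]>120)&(Z>.097)&(Z<.115)
    print('tote',b.sum(),cv2.minAreaRect(np.float32(Q[b][:,:2])),np.median(Z[b]))
    t=(abs(X-.45)<.04)&(abs(Y-.26)<.05)&(hsv[...,1]<60)&(hsv[...,2]>110)
    print('tab',t.sum(),Q[t].mean(0),Q[t].min(0),Q[t].max(0))
```

```text
cab ((0.6928731203079224, -0.21067510545253754), (0.193718820810318, 0.2378724217414856), 4.7239251136779785)
disc 747 ((0.5938114523887634, 0.20202016830444336), 0.13494546711444855)
tote 318 ((0.5738130211830139, 0.22668108344078064), (0.11384932696819305, 0.15185639262199402), 22.403425216674805) 0.10453285580963811
tab 65 [0.46008006 0.26329925 0.01193282] [ 0.43989495  0.24914376 -0.00512255] [0.48168642 0.27617718 0.02512697]
cab ((0.6931960582733154, -0.21063771843910217), (0.19342437386512756, 0.23602326214313507), 4.485001564025879)
disc 662 ((0.575080156326294, 0.2298099398612976), 0.10167548805475235)
tote 339 ((0.5758301615715027, 0.22467473149299622), (0.11255821585655212, 0.15218403935432434), 21.999969482421875) 0.10443385034355712
tab 13 [0.45178775 0.25558384 0.01358197] [ 0.4318605   0.21098813 -0.00393372] [0.47931791 0.29723354 0.03123806]
```

>>> carry_out:
  increments:
    - [0.03,0.04,0,8,0]
    - [0.06,0.08,0,16,0]
    - [0.09,0.118,0,24,0]
    - [0.12,0.157,0,32,0]
    - [0.15,0.197,0,40,0]
    - [0.18,0.236,0,48,0]
    - [0.21,0.275,0,56,0]
    - [0.24,0.315,0,63,0]
    - [0.263,0.345,0,69.3,0]
    - [0.263,0.345,0,69.3,0]
    - [0.263,0.345,0,69.3,0]

```text
time_s: 1.2
tool_pos: [0.5412, -0.2417, 0.4043]
tool_rot: [-180.0, 0.1, 4.7]
force: [-0.4, -0.5, 0.2]
grip_width: 0.0436
```

Run:
```python
from h import *
o=env.get_obs();print(o['tool_pos'],o['tool_rot'],o['qpos'],o['force'],o['grip_width'])
snap('wrist','w1')
```

```text
[ 0.54122201 -0.24171575  0.40426962] [-1.79989863e+02  5.17019908e-02  4.71415975e+00] [ 43.87520848  13.1934914  -26.18720793  90.92338647   5.93713785
  77.31476821  21.69067678] [-0.39123916 -0.53361015  0.2068686 ] 0.04361395730652357
```

View pics/w1.png

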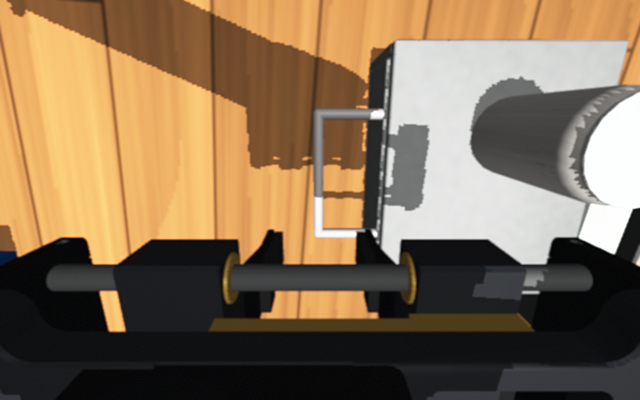

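Run:
```python
from h import *
im,P=cloud('w1')
for u,v in[(318,120),(319,170),(319,215),(345,114),(345,233),(366,180),(395,120),(392,230)]: print((u,v),P[v,u].round(4))
```

```text
(318, 120) [ 0.5334 -0.171   0.1026]
(319, 170) [ 0.5382 -0.2176  0.1033]
(319, 215) [ 0.5421 -0.2639  0.1026]
(345, 114) [ 0.5578 -0.1636  0.1028]
(345, 233) [ 0.5704 -0.2806  0.1042]
(366, 180) [ 0.5997 -0.2403  0.0214]
(395, 120) [ 0.5999 -0.1652  0.1218]
(392, 230) [ 0.6123 -0.2659  0.1235]
```

>>> carry_out:
  increments:
    - [0,0,-0.04,0,0]
    - [0,0,-0.08,0,0]
    - [0,0,-0.115,0,0]
    - [0,0,-0.135,0,0]
    - [0,0,-0.145,0,0]
    - [0,0,-0.145,0,0.8]
    - [0,0,-0.145,0,1]
    - [0,0,-0.145,0,1]
    - [0,0,-0.145,0,1]
    - [0,0,-0.145,0,1]
  grip_force: 25

```text
time_s: 2.25
tool_pos: [0.541, -0.2427, 0.2607]
tool_rot: [179.9, -0.0, 4.6]
force: [-1.5, 0.3, 1.1]
grip_width: 0.0113
```

>>> carry_out:
  increments:
    - [-0.01,-0.0008,0,0,1]
    - [-0.03,-0.0024,0,0,1]
    - [-0.05,-0.004,0,0,1]
    - [-0.07,-0.0056,0,0,1]
    - [-0.09,-0.0072,0,0,1]
    - [-0.11,-0.0088,0,0,1]
    - [-0.13,-0.0105,0,0,1]
    - [-0.145,-0.0117,0,0,1]
    - [-0.155,-0.0125,0,0,1]
    - [-0.161,-0.013,0,0,1]
    - [-0.161,-0.013,0,0,1]
    - [-0.161,-0.013,0,0,1]

```text
time_s: 3.45
tool_pos: [0.3812, -0.2554, 0.2605]
tool_rot: [179.9, -0.2, 4.7]
force: [4.6, 0.8, 1.6]
grip_width: 0.0089
```

>>> carry_out:
  increments:
    - [0,0,0,0,0]
    - [0,0,0,0,0]
    - [0,0,0.02,0,0]
    - [0,0,0.07,0,0]
    - [0,0,0.12,0,0]
    - [0.02,0,0.16,0,0]
    - [0.05,0,0.17,0,0]
    - [0.1,0,0.17,0,0]
    - [0.12,0,0.17,0,0]
    - [0.12,0,0.17,0,0]

```text
time_s: 4.45
tool_pos: [0.5015, -0.255, 0.4281]
tool_rot: [-179.8, 0.1, 4.8]
force: [-0.2, -0.0, -0.9]
grip_width: 0.0438
```

Run:
```python
from h import *
o=env.get_obs();print(o['tool_pos'],o['tool_rot'],o['force'],o['grip_width'])
snap('wrist','w2'); snap('top','t2')
crop('t2',300,115,420,225,5.4,'t2b')
```

```text
[ 0.50146462 -0.25503608  0.42811219] [-1.79829878e+02  1.08400528e-01  4.77745494e+00] [-0.19269806 -0.00649225 -0.90871557] 0.043805321595941166
```

View pics/w2.png

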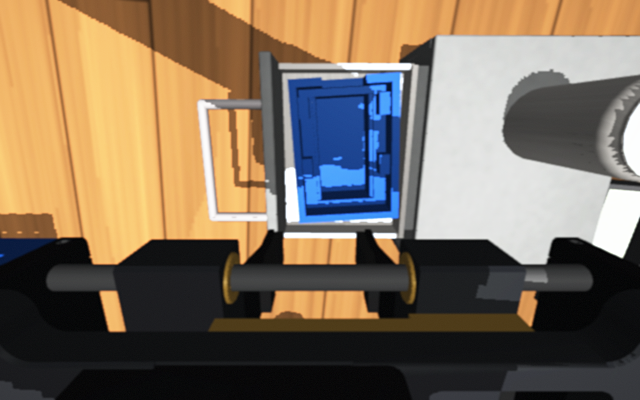

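View pics/t2b.png

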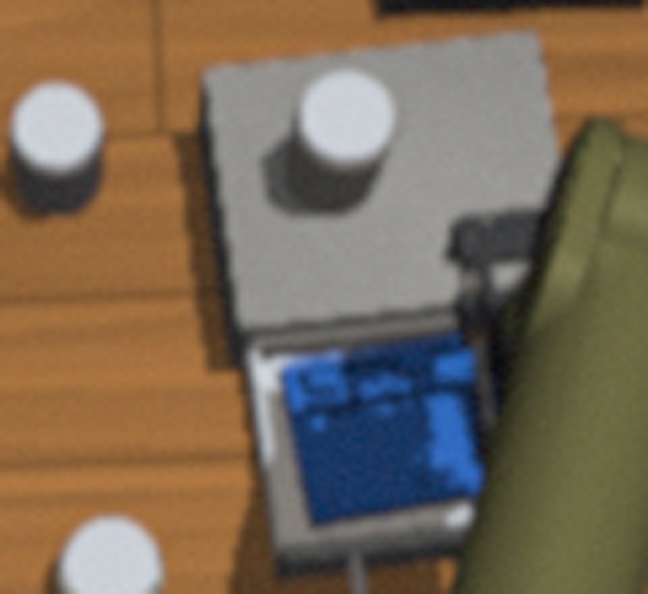

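```bash
cat >> h.py <<'E'
def toterim(fn,cx,cy,zl,zh,r=.16):
    im,Q=cloud(fn);X,Y,Z=Q[...,0],Q[...,1],Q[...,2]
    hsv=cv2.cvtColor(im,cv2.COLOR_RGB2HSV)
    b=(abs(X-cx)<r)&(abs(Y-cy)<r)&(hsv[...,0]>100)&(hsv[...,0]<125)&(hsv[...,1]>120)&(Z>zl)&(Z<zh)
    b=cv2.morphologyEx(b.astype(np.uint8),cv2.MORPH_OPEN,np.ones((2,2)))>0
    rc=cv2.minAreaRect(np.float32(Q[b][:,:2])); print(fn,b.sum(),rc,'z',np.median(Z[b])); return Q,b,rc
E
python3 - <<'E'
from h import *
Q,b,rc=toterim('w2',.53,-.22,.088,.106)
for u,v in[(300,85),(345,80),(385,80),(390,150),(350,216),(385,215),(320,86),(210,160),(425,120)]:print((u,v),Q[v,u].round(4))
E
```

```text
w2 4338 ((0.5304589867591858, -0.2297334522008896), (0.1300627887248993, 0.18171191215515137), 9.12658405303955) z nan
(300, 85) [ 0.4724 -0.1519  0.0973]
(345, 80) [ 0.5182 -0.1407  0.0735]
(385, 80) [ 0.5561 -0.1401  0.0967]
(390, 150) [ 0.5734 -0.2087  0.0885]
(350, 216) [ 0.5375 -0.2845  0.0975]
(385, 215) [ 0.5769 -0.2805  0.0958]
(320, 86) [ 0.4923 -0.1507  0.0921]
(210, 160) [ 0.3829 -0.234   0.1004]
(425, 120) [ 0.5963 -0.1749  0.1149]
```

>>> carry_out:
  increments:
    - [0.003,0.04,0,2,0]
    - [0.006,0.085,0,4,0]
    - [0.009,0.13,0,6,0]
    - [0.012,0.175,0,8,0]
    - [0.015,0.22,0,10,0]
    - [0.018,0.265,0,12,0]
    - [0.021,0.31,0,14,0]
    - [0.025,0.355,0,16,0]
    - [0.03,0.4,0,17,0]
    - [0.0315,0.43,0,17.4,0]
    - [0.0315,0.446,0,17.4,0]
    - [0.0315,0.446,0,17.4,0]
    - [0.0315,0.446,0,17.4,0]

```text
time_s: 5.85
tool_pos: [0.5311, 0.1888, 0.4294]
tool_rot: [179.9, 0.1, 21.9]
force: [-0.0, -1.2, 1.3]
grip_width: 0.0433
```

Run:
```python
from h import *
o=env.get_obs();print(o['tool_pos'],o['tool_rot'],o['qpos'])
snap('wrist','w3'); snap('top','t3')
toterim('w3',.575,.225,.098,.112)
crop('t3',300,115,420,225,5.4,'t3b')
toterim('t3',.53,-.22,.09,.104)
```

```text
[0.53106627 0.18881387 0.42942972] [1.79871532e+02 8.20410135e-02 2.19439617e+01] [ 20.0342369   11.88854698 -48.28035566  92.21746394   9.10367753
  80.02739619  -7.28856993]
w3 3606 ((0.6032504439353943, 0.2108362317085266), (0.14978311955928802, 0.19738347828388214), 22.689516067504883) z nan
t3 219 ((0.5227093696594238, -0.21384339034557343), (0.10924354940652847, 0.1501990407705307), 7.7652130126953125) z 0.0929904674925377
```

View pics/w3.png

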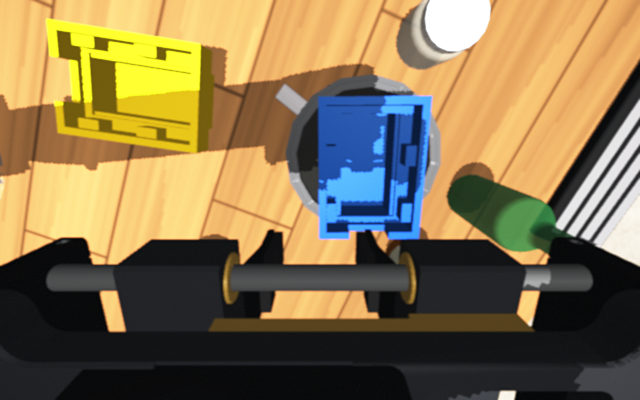

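View pics/t3b.png

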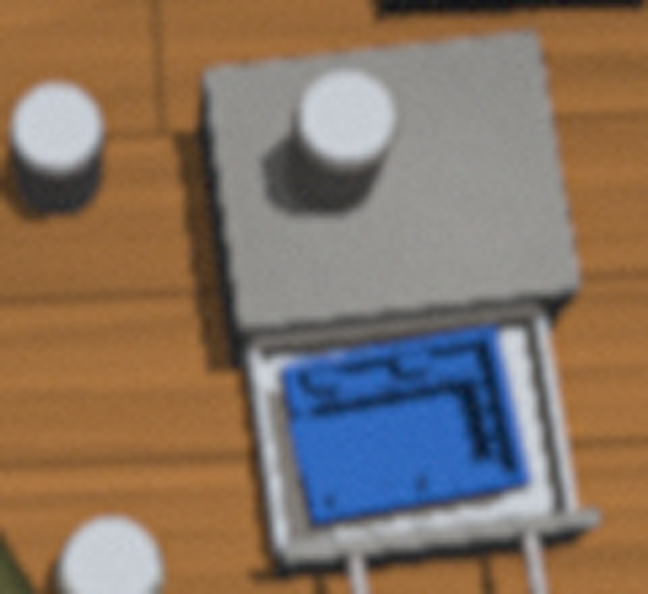

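```bash
cat >> h.py <<'E'
def toterim(fn,cx,cy,zl,zh,r=.13):
    im,Q=cloud(fn);X,Y,Z=Q[...,0],Q[...,1],Q[...,2]
    hsv=cv2.cvtColor(im,cv2.COLOR_RGB2HSV)
    b0=(abs(X-cx)<r)&(abs(Y-cy)<r)&(hsv[...,0]>100)&(hsv[...,0]<130)&(hsv[...,1]>110)&(Z>zl)&(Z<zh)
    n,l,st,_=cv2.connectedComponentsWithStats(b0.astype(np.uint8))
    p=Q[b0][:,:2]
    best=None
    for a in np.arange(-90,90,.25):
        t=np.radians(a);e=np.array([np.cos(t),np.sin(t)]);f=np.array([-e[1],e[0]])
        A=np.percentile(p@e,[.5,99.5]);B=np.percentile(p@f,[.5,99.5])
        c=abs(A[1]-A[0]-.152)+abs(B[1]-B[0]-.112)
        if best is None or c<best[0]: best=(c,a,A.mean()*e+B.mean()*f,A[1]-A[0],B[1]-B[0])
    print(fn,b0.sum(),'axis',best[1],'ctr',best[2].round(4),'LxW',np.round(best[3:],4),'z',np.median(Z[b0]).round(4)); return Q,b0,best
E
python3 - <<'E'
from h import *
from scipy.optimize import least_squares
Q,b,_=toterim('w3',.575,.225,.100,.110)
toterim('t3',.53,-.22,.088,.106); toterim('w2',.53,-.22,.09,.103);toterim('t0',.575,.225,.098,.112);toterim('s0',.575,.225,.098,.112)
for fn in('w3','t0','s0'):
    im,Q=cloud(fn); X,Y,Z=Q[...,0],Q[...,1],Q[...,2]
    hsv=cv2.cvtColor(im,cv2.COLOR_RGB2HSV)
    m=(abs(X-.575)<.12)&(abs(Y-.225)<.12)&(Z>.027)&(Z<.037)&(hsv[...,1]<70)
    p=Q[m][:,:2]; r0=np.hypot(*(p-[.575,.226]).T); p=p[(r0>.08)&(r0<.108)]
    s=least_squares(lambda c:np.hypot(*(p-c).T)-.0925,[.575,.226],loss='soft_l1',f_scale=.005);print(fn,len(p),s.x)
    t=(X<.475)&(X>.42)&(abs(Y-.263)<.04)&(hsv[...,1]<60)&(hsv[...,2]>100)&(Z>0.004)&(Z<.03)
    print('tab',t.sum(),np.nanmean(Q[t],0))
crop('w3',260,60,470,250,3.8,'w3a')
E
```

```text
w3 3543 axis -67.0 ctr [0.5748 0.2253] LxW [0.1519 0.1122] z 0.1048
t3 330 axis -81.5 ctr [ 0.5243 -0.2109] LxW [0.1499 0.113 ] z 0.096
w2 3575 axis -82.5 ctr [ 0.5258 -0.2145] LxW [0.1518 0.112 ] z 0.0968
t0 304 axis -67.5 ctr [0.5736 0.227 ] LxW [0.1508 0.1129] z 0.1047
s0 320 axis -68.25 ctr [0.5759 0.225 ] LxW [0.1518 0.1122] z 0.1049
w3 3222 [0.57432242 0.2302647 ]
tab 454 [0.45892596 0.26262301 0.0118968 ]
t0 343 [0.57380129 0.23129202]
tab 52 [0.45777006 0.26395652 0.01345508]
s0 299 [0.57410146 0.22964002]
tab 7 [0.446801   0.26353172 0.01214683]
```

View pics/w3a.png

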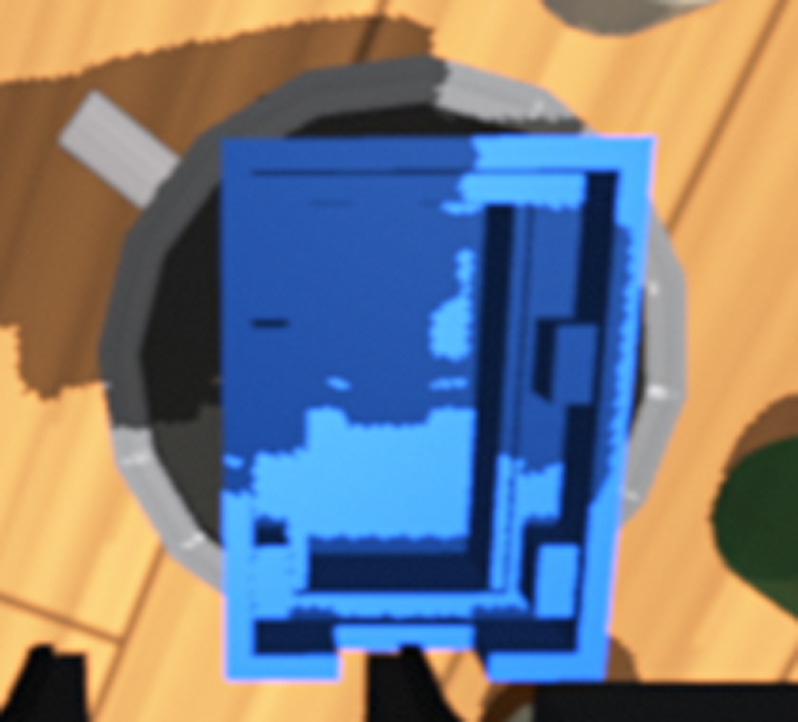

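>>> carry_out:
  increments:
    - [0.0014,0.001,-0.04,0.5,0]
    - [0.0014,0.001,-0.085,0.5,0]
    - [0.0014,0.001,-0.125,0.5,0]
    - [0.0014,0.001,-0.15,0.5,0]
    - [0.0014,0.001,-0.163,0.5,0]
    - [0.0014,0.001,-0.168,0.5,0]
    - [0.0014,0.001,-0.168,0.5,0]
    - [0.0014,0.001,-0.168,0.5,0.5]
    - [0.0014,0.001,-0.168,0.5,1]
    - [0.0014,0.001,-0.168,0.5,1]
    - [0.0014,0.001,-0.168,0.5,1]
    - [0.0014,0.001,-0.168,0.5,1]
  grip_force: 20

```text
time_s: 7.15
tool_pos: [0.5329, 0.1915, 0.2621]
tool_rot: [180.0, -0.0, 22.5]
force: [-0.5, -0.1, 0.4]
grip_width: 0.0113
```

Run:
```python
import numpy as np
c=np.array([.5742,.230]); p=np.array([.5329,.191])
N=20
for k in range(N+1):
    a=np.radians(-128.5*(1-np.cos(np.pi*k/N))/2) if 0 else np.radians(-128.5*k/N)
    R=np.array([[np.cos(a),-np.sin(a)],[np.sin(a),np.cos(a)]])
    q=c+R@(p-c)-p; print([round(float(q[0]),4),round(float(q[1]),4),0,round(float(np.degrees(a)),2),1],end=', ')
```

```text
[0.0, 0.0, 0, -0.0, 1], [-0.0041, 0.0049, 0, -6.43, 1], [-0.0076, 0.0102, 0, -12.85, 1], [-0.0106, 0.0158, 0, -19.27, 1], [-0.0128, 0.0218, 0, -25.7, 1], [-0.0144, 0.0279, 0, -32.12, 1], [-0.0153, 0.0342, 0, -38.55, 1], [-0.0155, 0.0406, 0, -44.98, 1], [-0.0149, 0.0469, 0, -51.4, 1], [-0.0137, 0.0532, 0, -57.83, 1], [-0.0118, 0.0593, 0, -64.25, 1], [-0.0092, 0.0651, 0, -70.67, 1], [-0.0059, 0.0706, 0, -77.1, 1], [-0.0021, 0.0756, 0, -83.53, 1], [0.0023, 0.0803, 0, -89.95, 1], [0.0071, 0.0844, 0, -96.38, 1], [0.0124, 0.0879, 0, -102.8, 1], [0.0181, 0.0908, 0, -109.22, 1], [0.024, 0.0931, 0, -115.65, 1], [0.0302, 0.0947, 0, -122.08, 1], [0.0365, 0.0956, 0, -128.5, 1],
```

>>> carry_out:
  increments:
    - [0,0,0,0,1]
    - [0,0,0,0,1]
    - [-0.002,0.0025,0,-3.2,1]
    - [-0.0041,0.0049,0,-6.4,1]
    - [-0.0059,0.0075,0,-9.6,1]
    - [-0.0076,0.0102,0,-12.85,1]

```text
time_s: 7.75
tool_pos: [0.5253, 0.2017, 0.262]
tool_rot: [180.0, -0.0, 9.5]
force: [-0.1, 0.5, 0.7]
grip_width: 0.0078
```

>>> carry_out:
  increments:
    - [-0.003,0.0056,0,-6.4,1]
    - [-0.0052,0.0116,0,-12.85,1]
    - [-0.0068,0.0177,0,-19.3,1]
    - [-0.0077,0.024,0,-25.7,1]
    - [-0.0079,0.0304,0,-32.1,1]
    - [-0.0073,0.0367,0,-38.55,1]
    - [-0.0061,0.043,0,-45,1]
    - [-0.0042,0.0491,0,-51.4,1]
    - [-0.0016,0.0549,0,-57.8,1]
    - [0.0017,0.0604,0,-64.25,1]
    - [0.0055,0.0654,0,-70.7,1]
    - [0.0099,0.0701,0,-77.1,1]
    - [0.0147,0.0742,0,-83.5,1]
    - [0.02,0.0777,0,-89.95,1]
    - [0.0257,0.0806,0,-96.4,1]
    - [0.0316,0.0829,0,-102.8,1]
    - [0.0378,0.0845,0,-109.2,1]
    - [0.0441,0.0854,0,-115.65,1]
    - [0.0441,0.0854,0,-115.65,1]
    - [0.0441,0.0854,0,-115.65,1]

```text
time_s: 9.75
tool_pos: [0.5696, 0.2872, 0.262]
tool_rot: [-179.9, 0.0, -105.8]
force: [2.7, 0.3, 0.1]
grip_width: 0.0076
```

Run:
```python
from h import *
o=env.get_obs();print(o['tool_pos'],o['tool_rot'],o['force'],o['qpos'])
snap('top','t4'); snap('scene','s4')
toterim('s4',.575,.225,.100,.110);toterim('t4',.575,.225,.100,.110)
crop('t4',195,120,335,225,5.7,'t4a');crop('s4',300,120,460,270,5,'s4a')
```

```text
[0.56963756 0.28719435 0.26201697] [-1.79925734e+02  4.46238099e-02 -1.05806028e+02] [2.68118264 0.30760969 0.10631303] [  -9.9562449    24.68297618  -24.20218938   93.58951305   11.00824408
   64.00487668 -142.83618064]
s4 261 axis -16.25 ctr [0.5712 0.2333] LxW [0.1531 0.1137] z 0.1052
t4 106 axis 15.5 ctr [0.6016 0.2072] LxW [0.1301 0.0973] z 0.1053
```

View pics/s4a.png

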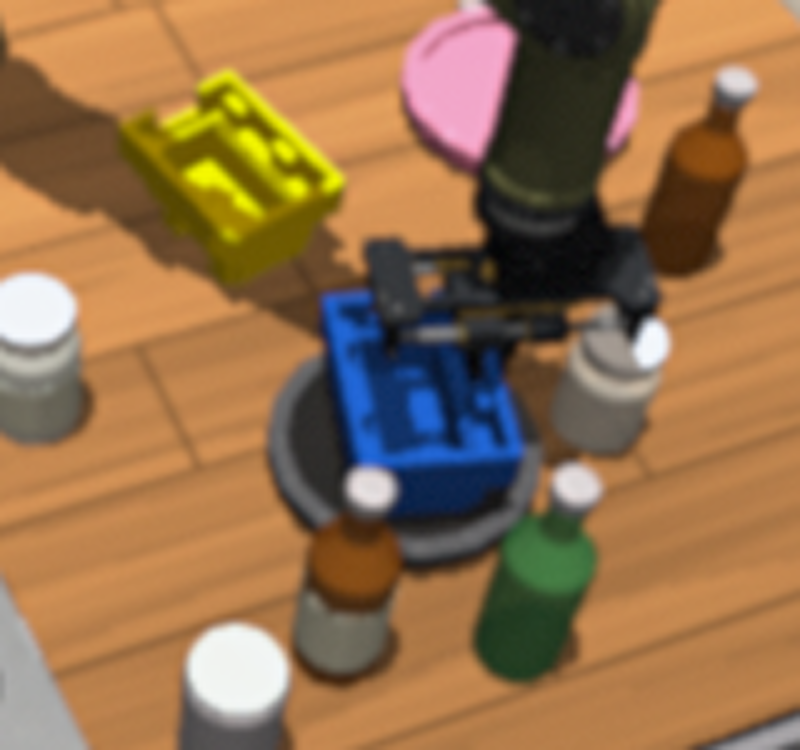

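>>> carry_out:
  increments:
    - [0,0,0,0,0.3]
    - [0,0,0,0,0.1]
    - [0,0,0,0,0.1]
    - [0,0,0.03,0,0.1]
    - [0,0,0.08,0,0.1]
    - [0,0,0.13,0,0]
    - [-0.01,0,0.16,0,0]
    - [-0.02,0,0.18,0,0]
    - [-0.02,0,0.18,0,0]
    - [-0.02,0,0.18,0,0]

```text
time_s: 10.85
tool_pos: [0.5491, 0.2869, 0.4415]
tool_rot: [-180.0, -0.0, -106.0]
force: [0.7, -0.0, -0.1]
grip_width: 0.0435
```

```bash
cat >> h.py <<'E'
def disc(fn):
    from scipy.optimize import least_squares
    im,Q=cloud(fn); X,Y,Z=Q[...,0],Q[...,1],Q[...,2]
    hsv=cv2.cvtColor(im,cv2.COLOR_RGB2HSV)
    m=(abs(X-.575)<.12)&(abs(Y-.225)<.12)&(Z>.027)&(Z<.037)&(hsv[...,1]<70)
    p=Q[m][:,:2]; r0=np.hypot(*(p-[.5742,.23]).T); p=p[(r0>.083)&(r0<.103)]
    s=least_squares(lambda c:np.hypot(*(p-c).T)-.0925,[.575,.226],loss='soft_l1',f_scale=.005)
    t=(X<.472)&(X>.42)&(abs(Y-.263)<.04)&(hsv[...,1]<60)&(hsv[...,2]>90)&(Z>0.004)&(Z<.03)
    q=np.nanmean(Q[t],0); d=q[:2]-s.x; print(fn,'axis',s.x,len(p),'tab',t.sum(),q,'dir',np.degrees(np.arctan2(d[1],d[0])))
E
python3 - <<'E'
from h import *
o=env.get_obs();print(o['tool_pos'],o['tool_rot'],o['force'])
snap('wrist','w5')
toterim('w5',.575,.23,.100,.110)
disc('w3');disc('w5');disc('t0')
E
```

```text
[0.54908451 0.28693059 0.4414511 ] [-1.79994877e+02 -2.75611608e-02 -1.05969033e+02] [ 0.66487055 -0.01924431 -0.08558771]
w5 3414 axis -15.75 ctr [0.5704 0.2319] LxW [0.1513 0.1121] z 0.1049
w3 axis [0.57431764 0.23026826] 3220 tab 414 [0.45752011 0.26300608 0.01190584] dir 164.3420544121701
w5 axis [0.57443046 0.22923405] 3107 tab 258 [0.45763596 0.26256528 0.01199705] dir 164.0721240730854
t0 axis [0.57331086 0.23136828] 332 tab 49 [0.45674753 0.26430023 0.01339865] dir 164.2237371285343
```

View pics/w5.png

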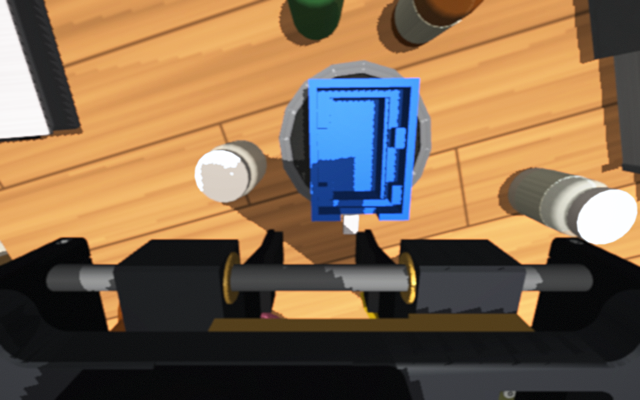

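>>> carry_out:
  increments:
    - [0,-0.02,0,8.4,0]
    - [0,-0.048,0,16.8,0]
    - [0,-0.076,0,25.2,0]
    - [0,-0.104,0,33.6,0]
    - [0,-0.132,0,42,0]
    - [0,-0.16,0,50.4,0]
    - [0,-0.188,0,58.8,0]
    - [0,-0.216,0,67.2,0]
    - [0,-0.244,0,75.6,0]
    - [0,-0.272,0,84,0]
    - [0,-0.3,0,92.4,0]
    - [0,-0.328,0,100.8,0]
    - [0,-0.356,0,109.2,0]
    - [0,-0.384,0,117.6,0]
    - [0,-0.412,0,126,0]
    - [0,-0.44,0,134.4,0]
    - [0,-0.468,0,142.8,0]
    - [0,-0.496,0,151.2,0]
    - [0,-0.524,0,159.6,0]
    - [0,-0.54,0,168,0]

```text
time_s: 12.9
tool_pos: [0.5485, -0.2564, 0.439]
tool_rot: [-179.8, 0.1, 62.2]
force: [0.1, 0.5, 0.6]
grip_width: 0.0437
```

>>> carry_out:
  increments:
    - [-0.005,-0.01,0,8.4,0]
    - [-0.01,-0.017,0,16.8,0]
    - [-0.014,-0.017,0,25.2,0]
    - [-0.014,-0.017,0,33.6,0]
    - [-0.014,-0.017,0,35.4,0]
    - [-0.014,-0.017,0,35.4,0]
    - [-0.014,-0.017,0,35.4,0]

```text
time_s: 13.6
tool_pos: [0.5351, -0.2704, 0.4402]
tool_rot: [-179.9, -0.1, 97.3]
force: [0.5, 1.0, 0.4]
grip_width: 0.0432
```

Run:
```python
from h import *
o=env.get_obs();print(o['tool_pos'],o['tool_rot'],o['force'],o['qpos'])
snap('wrist','w6');snap('scene','s6');snap('top','t6')
toterim('w6',.526,-.214,.091,.103);toterim('s6',.526,-.214,.091,.103)
toterim('s6',.573,.23,.1,.11);toterim('t6',.573,.23,.1,.11);disc('s6');disc('t6')
```

```text
[ 0.53514999 -0.27037496  0.44017744] [-1.79882067e+02 -9.10931498e-02  9.73331729e+01] [0.45784128 1.01370621 0.40290355] [ 41.49082583  12.59006942 -20.32412491  87.00625028   4.36926329
  81.33729456 118.27950041]
w6 2996 axis -81.75 ctr [ 0.5251 -0.2146] LxW [0.1499 0.112 ] z 0.0968
s6 345 axis -83.5 ctr [ 0.525  -0.2137] LxW [0.1506 0.1143] z 0.0973
s6 284 axis -13.75 ctr [0.5718 0.232 ] LxW [0.1521 0.1122] z 0.1054
t6 261 axis -15.25 ctr [0.5697 0.2344] LxW [0.1528 0.1128] z 0.1052
s6 axis [0.57569883 0.23099263] 309 tab 0 [nan nan nan] dir nan
t6 axis [0.57354843 0.23149712] 314 tab 50 [0.45675617 0.26387815 0.0125621 ] dir 164.5037968219693h.py:49: RuntimeWarning: Mean of empty slice
  q=np.nanmean(Q[t],0); d=q[:2]-s.x; print(fn,'axis',s.x,len(p),'tab',t.sum(),q,'dir',np.degrees(np.arctan2(d[1],d[0])))
```

View pics/w6.png

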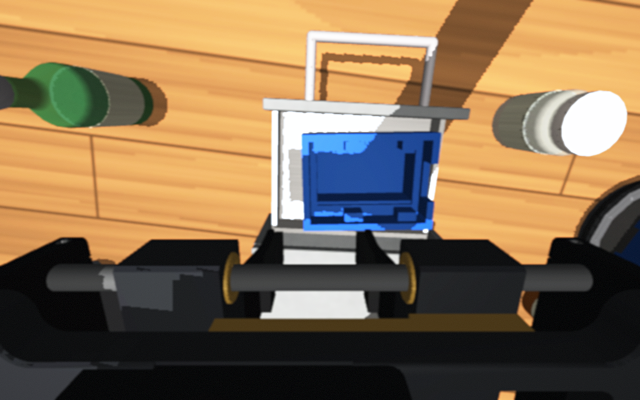

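View pics/s6.png

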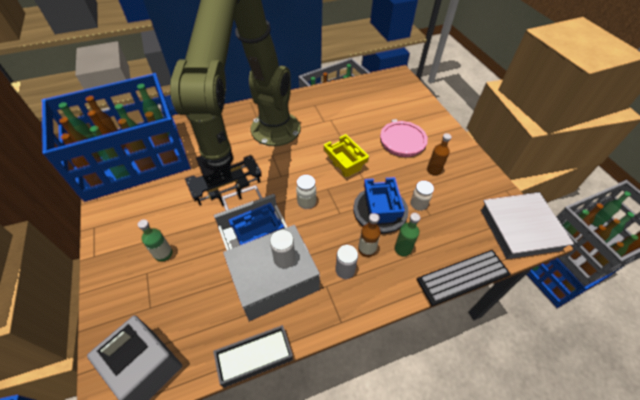

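>>> carry_out:
  increments:
    - [-0.0006,-0.0153,-0.04,0.3,0]
    - [-0.0006,-0.0153,-0.085,0.3,0]
    - [-0.0006,-0.0153,-0.13,0.3,0]
    - [-0.0006,-0.0153,-0.16,0.3,0]
    - [-0.0006,-0.0153,-0.18,0.3,0]
    - [-0.0006,-0.0153,-0.189,0.3,0]
    - [-0.0006,-0.0153,-0.189,0.3,0]
    - [-0.0006,-0.0153,-0.189,0.3,0.5]
    - [-0.0006,-0.0153,-0.189,0.3,1]
    - [-0.0006,-0.0153,-0.189,0.3,1]
    - [-0.0006,-0.0153,-0.189,0.3,1]
    - [-0.0006,-0.0153,-0.189,0.3,1]
    - [-0.0006,-0.0153,-0.189,0.3,1]
    - [-0.0006,-0.0153,-0.189,0.3,1]
  grip_force: 45

```text
time_s: 15.15
tool_pos: [0.5348, -0.2854, 0.2532]
tool_rot: [180.0, 0.0, 97.7]
force: [-1.0, 0.3, 2.2]
grip_width: 0.0079
```

>>> carry_out:
  increments:
    - [0,0,0.004,0,1]
    - [0,0,0.01,0,1]
    - [0,0,0.025,0,1]
    - [0,0,0.045,0,1]
    - [0,0,0.07,0,1]
    - [0,0,0.1,0,1]
    - [0,0,0.13,0,1]
    - [0,0,0.16,0,1]
    - [0,0,0.185,0,1]
    - [0,0,0.205,0,1]
    - [0,0,0.217,0,1]
    - [0,0,0.217,0,1]
    - [0,0,0.217,0,1]

```text
time_s: 16.45
tool_pos: [0.5346, -0.2852, 0.4693]
tool_rot: [-180.0, -0.0, 97.7]
force: [0.1, 0.4, -3.3]
grip_width: 0.0077
```

Run:
```python
from h import *
o=env.get_obs();print(o['tool_pos'],o['tool_rot'],o['force'],o['wrist_torque'],o['grip_width'],o['qpos'])
snap('wrist','w7');snap('scene','s7')
Q,b,_=toterim('s7',.526,-.22,.25,.35)
Q,b,_=toterim('w7',.526,-.22,.25,.35)
p=Q[b]; A=np.c_[p[:,:2],np.ones(len(p))]; print(np.linalg.lstsq(A,p[:,2],rcond=None)[0])
crop('s7',150,100,350,250,4,'s7a')
```

```text
[ 0.53455006 -0.28519928  0.46925259] [-1.79966990e+02 -2.70538497e-02  9.77200936e+01] [ 0.12164934  0.35628731 -3.29846645] [-0.06644252 -0.11696653 -0.0335184 ] 0.0077045325202780126 [ 42.19867444  12.81755612 -19.92344935  83.43340712   4.3486601
  84.55091972 120.03710889]
s7 1359 axis -84.75 ctr [ 0.5285 -0.2126] LxW [0.152  0.1123] z 0.2919
w7 23986 axis -77.5 ctr [ 0.5198 -0.214 ] LxW [0.1537 0.1121] z 0.3024
[-0.18676477 -0.09843059  0.37038312]
```

View pics/w7.png

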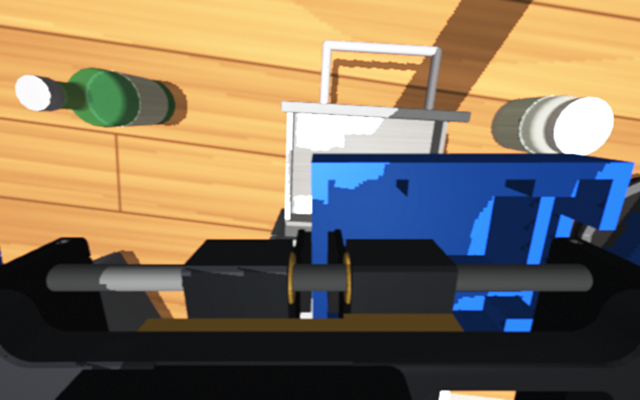

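View pics/s7a.png

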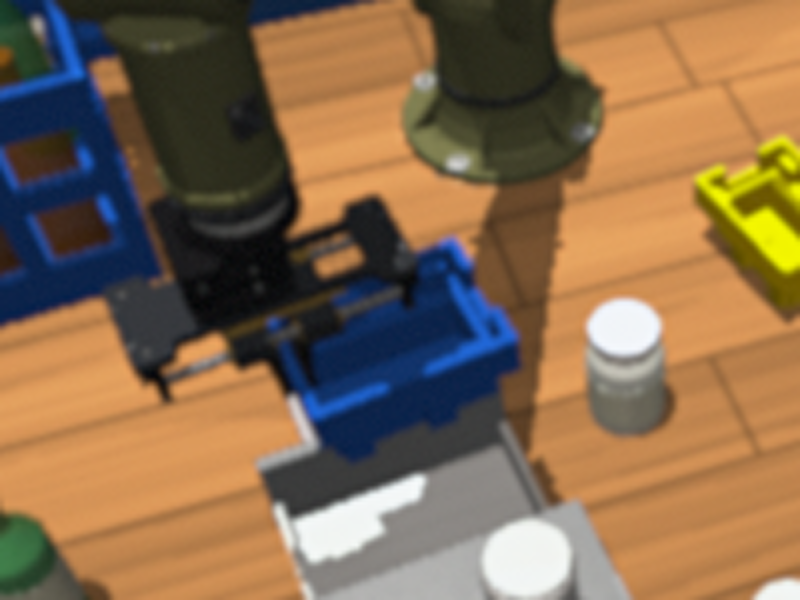

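Run:
```python
from h import *
im,P=cloud('w7')
for u,v in[(320,160),(350,161),(400,161),(450,161),(500,161),(550,161),(600,164),(625,168),(615,220),(318,190),(318,215),(580,205)]: print((u,v),P[v,u].round(4))
im,P=cloud('s7')
Z=P[...,2];m=(Z>.29)&(Z<.33)&(abs(P[...,1]+.22)<.13)&(abs(P[...,0]-.53)<.1)
hsv=cv2.cvtColor(im,cv2.COLOR_RGB2HSV);m&=(hsv[...,0]>100)&(hsv[...,0]<130)&(hsv[...,1]>110)
p=P[m]; 
for y in np.arange(-.3,-.12,.02):
    k=abs(p[:,1]-y)<.01; print(round(y,3),k.sum(),np.percentile(p[k,2],[50,80,95]).round(4) if k.sum() else '')
```

```text
(320, 160) [ 0.4796 -0.2928  0.3053]
(350, 161) [ 0.4776 -0.2785  0.3093]
(400, 161) [ 0.4744 -0.2546  0.3089]
(450, 161) [ 0.471  -0.2311  0.3096]
(500, 161) [ 0.4678 -0.2072  0.3094]
(550, 161) [ 0.4646 -0.1828  0.3086]
(600, 164) [ 0.4626 -0.1625  0.3129]
(625, 168) [ 0.4628 -0.1506  0.3134]
(615, 220) [ 0.4884 -0.1433  0.3122]
(318, 190) [ 0.4928 -0.292   0.3134]
(318, 215) [ 0.5053 -0.2903  0.3137]
(580, 205) [ 0.4857 -0.1502  0.2985]
-0.3 0 
-0.28 124 [0.312  0.3141 0.3197]
-0.26 60 [0.3075 0.3131 0.3154]
-0.24 68 [0.3064 0.3119 0.3151]
-0.22 93 [0.3051 0.3116 0.314 ]
-0.2 62 [0.3038 0.3123 0.3139]
-0.18 74 [0.3052 0.3116 0.3145]
-0.16 115 [0.3044 0.3117 0.3141]
-0.14 113 [0.3098 0.3129 0.3147]
```

>>> carry_out:
  increments:
    - [0,0.01,0,0,1]
    - [-0.002,0.03,0,0,1]
    - [-0.004,0.06,0,-2,1]
    - [-0.006,0.09,0,-6,1]
    - [-0.008,0.12,0,-12,1]
    - [-0.01,0.15,0,-18,1]
    - [-0.012,0.18,0,-24,1]
    - [-0.014,0.21,0,-31,1]
    - [-0.016,0.24,0,-38,1]
    - [-0.018,0.27,0,-45,1]
    - [-0.02,0.3,0,-52,1]
    - [-0.022,0.33,0,-59,1]
    - [-0.024,0.36,0,-66,1]
    - [-0.026,0.39,0,-73,1]
    - [-0.028,0.42,0,-80,1]
    - [-0.03,0.45,0,-87,1]
    - [-0.032,0.48,0,-94,1]
    - [-0.033,0.505,0,-101,1]
    - [-0.0335,0.525,0,-107,1]
    - [-0.0335,0.535,0,-111,1]

```text
time_s: 18.55
tool_pos: [0.4985, 0.2537, 0.4695]
tool_rot: [-180.0, 0.1, -13.2]
force: [0.4, -0.8, -2.1]
grip_width: 0.0074
```

>>> carry_out:
  increments:
    - [0,0.0028,0,-2.5,1]
    - [0,0.0028,-0.02,-2.5,1]
    - [0,0.0028,-0.045,-2.5,1]
    - [0,0.0028,-0.065,-2.5,1]
    - [0,0.0028,-0.08,-2.5,1]
    - [0,0.0028,-0.085,-2.5,1]
    - [0,0.0028,-0.085,-2.5,1]
    - [0,0.0028,-0.085,-2.5,1]
    - [0,0.0028,-0.085,-2.5,1]

```text
time_s: 19.45
tool_pos: [0.5014, 0.2528, 0.3859]
tool_rot: [-179.9, -0.1, -15.8]
force: [-0.0, 0.3, -2.1]
grip_width: 0.0076
```

Run:
```python
from h import *
o=env.get_obs();print(o['tool_pos'],o['tool_rot'],o['force'],o['grip_width'])
snap('wrist','w8');snap('scene','s8');snap('top','t8')
crop('s8',310,110,470,260,5,'s8a')
for f in('s8','t8'): toterim(f,.573,.23,.143,.16)
```

```text
[0.50140755 0.25282348 0.38594189] [-1.79932013e+02 -8.57134717e-02 -1.57884888e+01] [-0.022017    0.32065435 -2.11997845] 0.00764682619175438
s8 300 axis -55.0 ctr [0.5784 0.2349] LxW [0.1311 0.1119] z 0.1546
t8 99 axis -84.25 ctr [0.5839 0.2232] LxW [0.0584 0.0776] z 0.154
```

View pics/s8a.png

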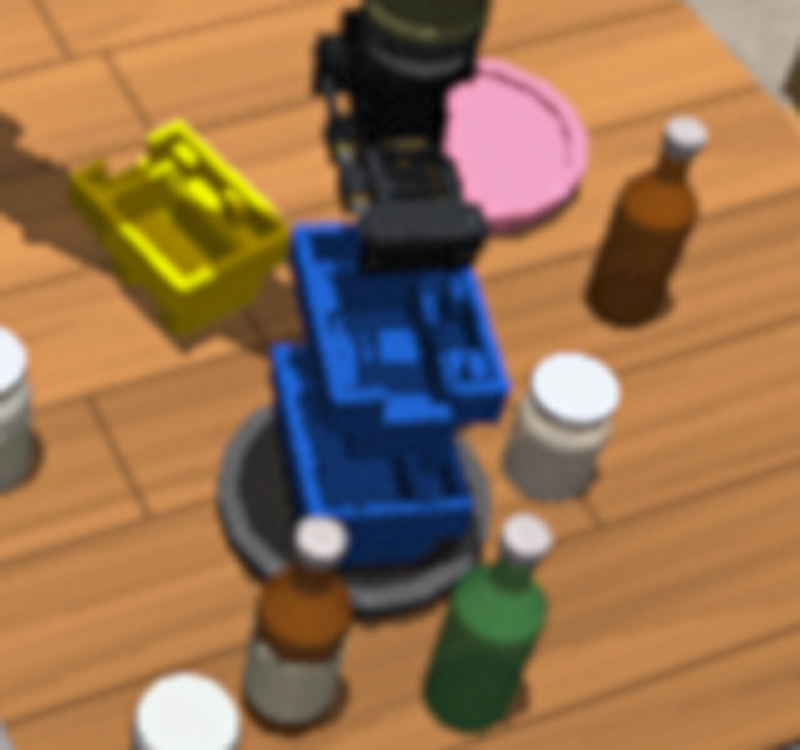

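View pics/w8.png

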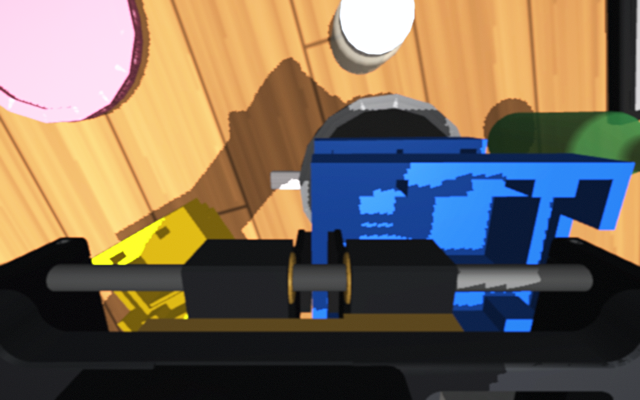

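Run:
```python
from h import *
toterim('s8',.573,.23,.222,.238)
e=np.array([np.cos(np.radians(-15.8)),np.sin(np.radians(-15.8))]);f=np.array([-e[1],e[0]])
c0=np.array([.5706,.2325])
for fn in('w8','s8'):
    im,P=cloud(fn);hsv=cv2.cvtColor(im,cv2.COLOR_RGB2HSV);bl=(hsv[...,0]>100)&(hsv[...,0]<130)&(hsv[...,1]>110)
    for z0 in(.105,.2295):
        m=bl&(abs(P[...,2]-z0)<.004)&(np.hypot(P[...,0]-c0[0],P[...,1]-c0[1])<.12)
        p=P[m][:,:2]-c0;print(fn,z0,m.sum(),'along',np.percentile(p@e,[.3,1,99,99.7]).round(4),'across',np.percentile(p@f,[.3,1,99,99.7]).round(4))
        for s in np.arange(-.07,.08,.02):
            k=abs(p@e-s)<.01
            if k.sum()>20:print('   ',round(s,2),np.percentile((p@f)[k],[1,99]).round(4),end='')
        print()
crop('w8',260,100,640,250,2,'w8a')
```

```text
s8 310 axis -14.5 ctr [0.5723 0.231 ] LxW [0.1516 0.1127] z 0.2291
w8 0.105 1733 along [-0.0757 -0.0748  0.074   0.0749] across [0.0439 0.0449 0.0562 0.0563]
    -0.07 [0.0439 0.0551]    -0.05 [0.0475 0.0553]    -0.03 [0.0474 0.0554]    -0.01 [0.0475 0.0554]    0.01 [0.0484 0.0555]    0.03 [0.0484 0.056 ]    0.05 [0.0484 0.0562]    0.07 [0.0449 0.0564]
w8 0.2295 8734 along [-0.0759 -0.0755  0.0751  0.0757] across [-0.0301 -0.0271  0.0551  0.0552]
    -0.07 [-0.0302  0.0548]    -0.05 [0.0116 0.055 ]    -0.03 [0.0469 0.055 ]    -0.01 [0.0469 0.0551]    0.01 [0.0469 0.0551]    0.03 [0.0471 0.0551]    0.05 [0.0474 0.0552]    0.07 [0.0217 0.0551]
s8 0.105 199 along [-0.0763 -0.0757  0.0763  0.0768] across [-0.0557 -0.0552  0.0568  0.0574]
    0.05 [-0.0547  0.057 ]    0.07 [-0.0529  0.0569]
s8 0.2295 232 along [-0.0737 -0.0726  0.0774  0.0778] across [-0.0563 -0.0562  0.0549  0.0555]
    -0.07 [-0.0543 -0.0133]    -0.01 [-0.056   0.0546]    0.01 [-0.056   0.0554]    0.03 [-0.0556  0.0539]    0.05 [-0.0563  0.0547]    0.07 [-0.0549  0.0542]
```

View pics/w8a.png

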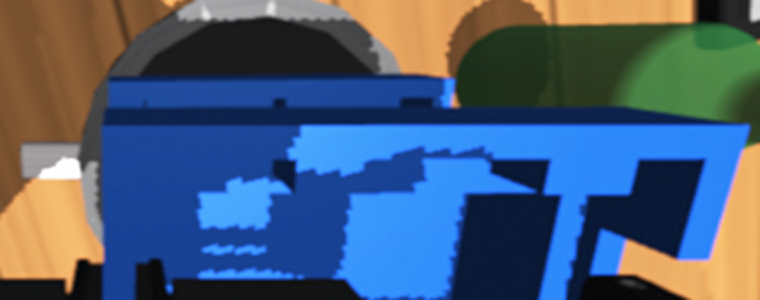

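>>> carry_out:
  increments:
    - [0,0,-0.012,0.2,1]
    - [0,0.0005,-0.025,0.2,1]
    - [0,0.0005,-0.035,0.2,1]
    - [0,0.0005,-0.042,0.2,1]
    - [0,0.0005,-0.047,0.2,1]
    - [0,0.0005,-0.049,0.2,1]
    - [0,0.0005,-0.05,0.2,1]
    - [0,0.0005,-0.051,0.2,1]
    - [0,0.0005,-0.051,0.2,1]

```text
time_s: 20.5
tool_pos: [0.5013, 0.253, 0.334]
tool_rot: [-180.0, -0.0, -15.6]
force: [-0.2, -0.2, -1.8]
grip_width: 0.0077
```

>>> carry_out:
  increments:
    - [0,0,-0.0005,0,1]
    - [0,0,-0.001,0,1]
    - [0,0,-0.0015,0,1]
    - [0,0,-0.002,0,1]
    - [0,0,-0.002,0,1]

```text
time_s: 21.0
tool_pos: [0.5012, 0.2534, 0.3331]
tool_rot: [-180.0, -0.1, -15.6]
force: [-3.5, -1.1, 5.5]
grip_width: 0.0077
```

Run:
```python
from h import *
o=env.get_obs();print(o['tool_pos'],o['force'])
snap('scene','s9');snap('wrist','w9')
toterim('s9',.573,.23,.168,.185)
crop('s9',310,110,470,260,5,'s9a')
im,P=cloud('s9')
e=np.array([np.cos(np.radians(-15.6)),np.sin(np.radians(-15.6))]);c0=np.array([.5706,.2325])
hsv=cv2.cvtColor(im,cv2.COLOR_RGB2HSV);bl=(hsv[...,0]>100)&(hsv[...,0]<130)&(hsv[...,1]>110)
m=bl&(P[...,2]>.16)&(P[...,2]<.2)&(np.hypot(P[...,0]-c0[0],P[...,1]-c0[1])<.12)
s=(P[m][:,:2]-c0)@e
for a in np.arange(-.07,.08,.02):
    k=abs(s-a)<.01
    if k.sum()>5:print(round(a,2),k.sum(),np.percentile(P[m][k,2],[50,85]).round(4))
```

```text
[0.50119151 0.25340245 0.3330689 ] [-3.52432427 -1.13618248  5.45321369]
s9 333 axis -12.5 ctr [0.5727 0.2303] LxW [0.1518 0.1139] z 0.1756
-0.07 49 [0.1727 0.1785]
-0.05 15 [0.1765 0.1797]
-0.03 34 [0.1701 0.1777]
-0.01 63 [0.1709 0.1784]
0.01 37 [0.1755 0.1787]
0.03 44 [0.176  0.1787]
0.05 64 [0.1714 0.1778]
0.07 123 [0.1735 0.1788]
```

View pics/s9a.png

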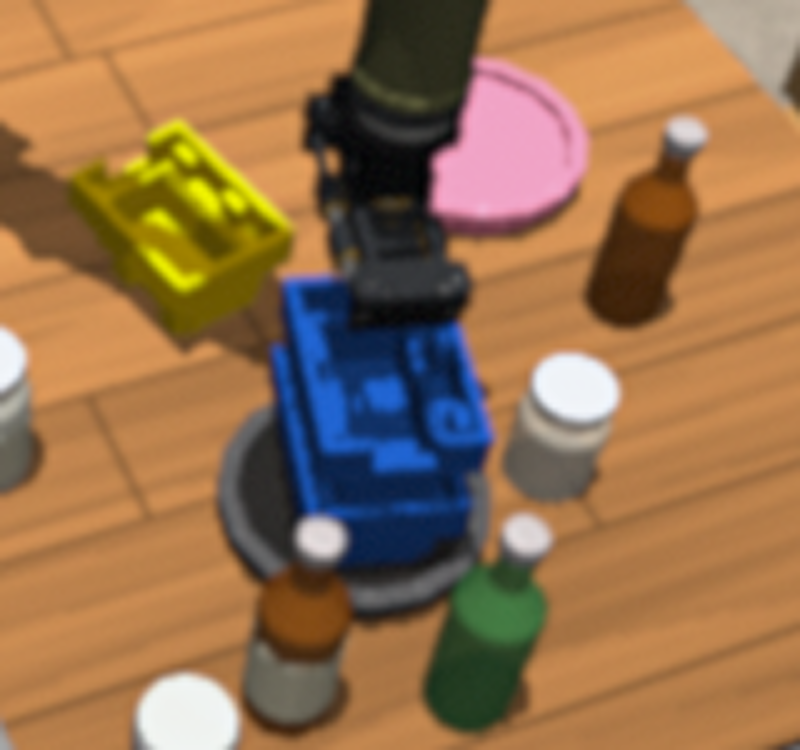

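>>> carry_out:
  increments:
    - [0,0,0,0,0.75]
    - [0,0,0,0,0.6]
    - [0,0,0,0,0.4]
    - [0,0,0,0,0.3]
    - [0,0,0,0,0.3]
    - [0,0,0.01,0,0.3]
    - [0,0,0.03,0,0.3]
    - [0,0,0.06,0,0.3]
    - [-0.01,0,0.09,0,0]
    - [-0.03,-0.02,0.1,0,0]
    - [-0.05,-0.05,0.11,0,0]
    - [-0.05,-0.1,0.11,0,0]
    - [-0.05,-0.15,0.11,0,0]
    - [-0.05,-0.2,0.11,0,0]
    - [-0.05,-0.25,0.11,0,0]
    - [-0.05,-0.25,0.11,0,0]

```text
time_s: 22.7
tool_pos: [0.4508, -0.0043, 0.4424]
tool_rot: [179.8, -0.1, -16.3]
force: [0.6, 0.1, -0.2]
grip_width: 0.0437
```

Run:
```python
from h import *
o=env.get_obs();print(o['tool_pos'],o['force'],o['time_s'])
snap('scene','s10');snap('top','t10')
for f in('s10','t10'):
    toterim(f,.573,.23,.171,.184); toterim(f,.573,.23,.1,.111)
disc('t10')
crop('s10',310,110,470,260,5,'s10a');crop('t10',195,120,335,225,5.7,'t10a')
```

```text
[ 0.45084054 -0.00430862  0.44243066] [ 0.55608238  0.08345741 -0.22185445] 22.7
s10 325 axis -15.0 ctr [0.5717 0.2317] LxW [0.1503 0.1118] z 0.1769
s10 465 axis -8.5 ctr [0.5731 0.2257] LxW [0.1521 0.1093] z 0.1038
t10 302 axis -16.75 ctr [0.5676 0.2337] LxW [0.1502 0.1124] z 0.1778
t10 390 axis -11.75 ctr [0.5625 0.2322] LxW [0.1435 0.112 ] z 0.1039
t10 axis [0.5735068  0.23195249] 247 tab 50 [0.457167   0.2638904  0.01244104] dir 164.64917912296795
```

View pics/s10a.png

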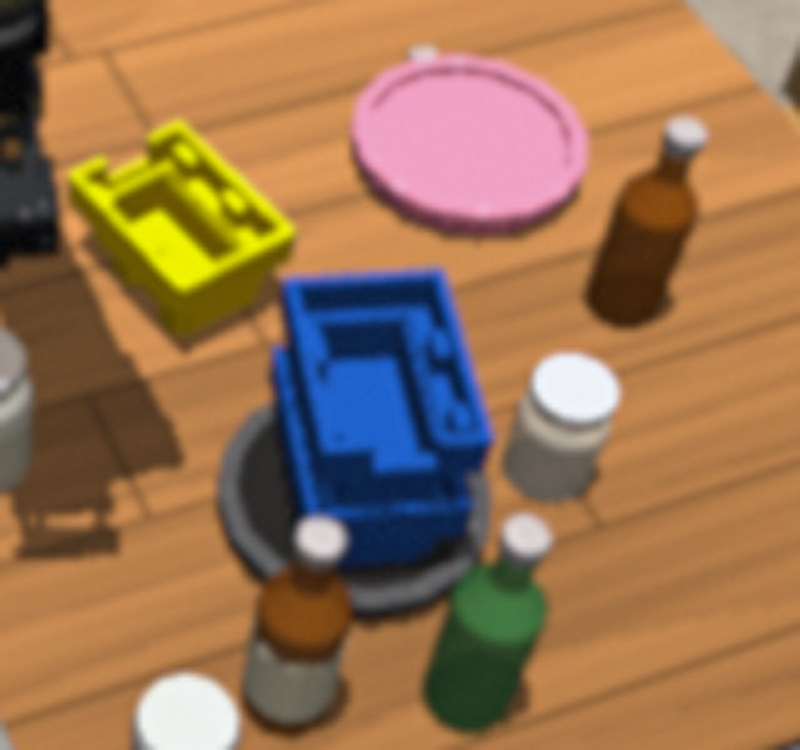

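View pics/t10.png

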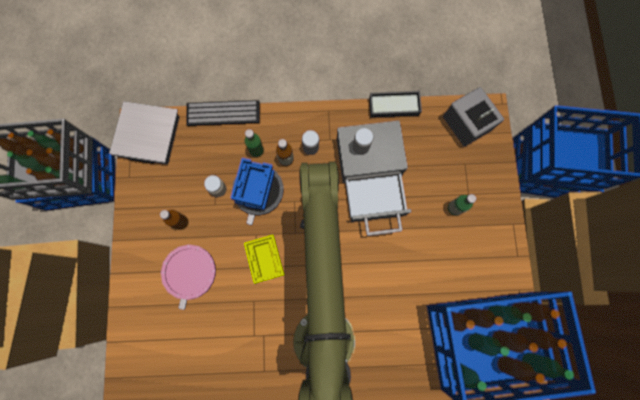

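View pics/t10a.png

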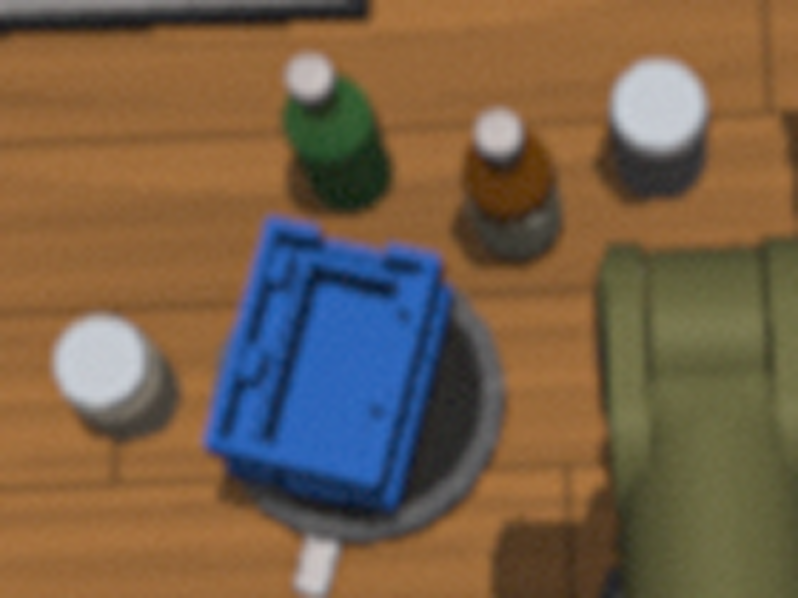

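The scene view shows tote_b standing level on tote_a, with its cut-out end (400,455 in the crop) away from the tab. The top view shows the tab (318,565) under tote_a's cut-out end, and the bystanders where they were.

```bash
python3 -c "
from cell import env
print(env.sign_off())"
```

```text
the job is handed in; nothing more can be done
None
```

The job is done and handed in at about 23 s of the 72 s allowed.

- **Drawer:** I gripped the bar handle and pulled it about 160 mm, to its stop.
- **Turning tote_a:** I gripped it by its side wall and swung it about 128° clockwise around the turntable's axis, without lifting. A wrist-camera check then gave a yaw of 164.25°, against 164.1–164.6° for the pointer tab.
- **Placing tote_b:** I lifted it out by its rear wall, turned it to about -15.6° and lowered it slowly until the wrist felt contact (about 5.5 N). Only then did I let go.

**Last checks:**
- **Stack height:** tote_b's rim stands at z ≈ 0.177 m, which is 72 mm above tote_a's rim. That is the full stack height, not nested.
- **Fit:** just before the final lowering, the edges of the two totes agreed to within about 1–3 mm, depending on the camera. tote_b was level once set down.
- **Bystanders:** in the final pictures all bottles, jars and cans look unmoved, and the gripper touches nothing.

**Disagreements:** the final readings of tote_b's yaw differ between cameras, -15.0° from the scene camera and -16.75° from the top camera, which is within their resolution. I could not re-measure tote_a's yaw after stacking, because its rim was mostly hidden and those fits (-8.5° and -11.75°) are unreliable.

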